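Refill the bag-clip dispenser

ROBOT

A 6-joint arm with a two-finger parallel gripper is mounted at the origin on a cart in front of the work surface, level with it; the furniture and walls round the work are solid. World frame = base frame: x ahead of the robot, y to its left, z up, the work surface at z = 0. Lengths are in mm, angles in rad, forces in N, time in s.
With the tool pointing down it reaches from about 350 to 775 mm from the base axis. Payload 7.3 kg.
Tool frame: the origin (TCP) lies at the very end of the fingers, on their centre line; the grasp point (between the pads) lies 19 mm behind it; z points along the fingers, y is the line along which they close (so a half turn about z gives the same grasp; the last joint's range is limited). The gripper opens to 92 mm and grips with 3 to 60 N. Pads are 19 mm wide; open, the fingers measure 130 mm over their backs; the gripper's body (75 mm by 190 mm) begins 47 mm behind the grasp point.
Start: joints at [0.969, 0.342, 1.524, -0, 1.275, -0.146], TCP at [231.084, 471.429, 226.741] pointing down, gripper open.
Joint ranges: [-2.53, 2.53], [-0.77, 2.02], [0.04, 2.7], [-1, 4.14], [0.28, 2.66], [-3.11, 3.11]. Speed limits (rad/s): [2.57, 2.57, 3.14, 3.14, 3.14, 3.14].

INTERFACE

Orientations are given as [roll, pitch, yaw] about the fixed x, y, z axes, in that order (R = Rz(yaw) Ry(pitch) Rx(roll)).
In Python, from plant import get_obs, capture, close_job gives the robot as it stands. The module is installed in compiled form; this text tells all that it offers.
- The arm moves only by the shell command python3 -m handwheel 'ROWS'. ROWS is JSON, a list of rows, each a list of 3 entries, a list of its own where there are three numbers: the turn, a rotation vector about the tool's x, y, z in degrees, then the shift along the tool's x, y, z in m, then the opening, from 0 (shut) to 1 (fully open). A call has 1 to 12 rows; each row is the pose to reach, as a shift and turn from the pose commanded when the call began, along the tool's axes at that moment; what a row does not reach only later rows make up. A row lasts 1/10 s, in which the tool goes at most 50 mm and 8.59 degrees, less where a joint would pass 70% of its speed; a pose out of reach is approached as far as the arm can. A call with a gripper value outside its range is refused whole. The fingers move at their own pace and stop on an object; the grip force is fixed at half the most. Time passes only in rows, so rows that repeat a pose let the fingers close. It gives the time, the measured TCP pose, the force, the opening and the grip force at its end, in the units of the state.
- get_obs(): the state, without advancing time (a new reading comes with each control period).
- capture(name): name is "scene" or "top" or "wrist"; returns a dict with "image" (420x560x3 uint8, red, green, blue), "depth" (420x560 float32, mm along the optical axis (not along the pixel's ray), 0 where there is no reading), "fx", "fy", "cx", "cy" (pixels), "camera_from_world" (4x4, takes a point from world to camera coordinates). Camera axes: x right, y down, z forward; pixel columns grow to the right and rows downward; lengths in mm; the calibration is good to about 2 mm. A picture is of the moment at which its call begins.
- close_job(): hands the job in; it is judged then, once.
The state is a dict: "time": time; "joint_positions": joint angles; "dq": joint speeds; "tau": joint torques, N m; "tool_pos": TCP position; "tcp_rot": TCP orientation; "contact_force": force on the tool from outside, world axes, zero at the start; "moment": the same for the moment, N m; "grip_width": finger opening in mm; "finger_force": force on a finger pad.
Only numpy, scipy, OpenCV 4.12 (cv2) and the standard library are available. Lean on these libraries where they do the work, as an engineer would, in place of code of your own. Each camera call takes 0.05 s, during which the arm holds its last target. There are 200 camera calls.

TASK

Load the strip of blue bag clips into the dispenser's channel: press it gently back against the spring-loaded orange follower until its front end clears the orange stop lip, and set it down flat on the channel floor behind the lip. Then slide the pale hood with the black grip forward over the strip until it is fully home, and let go; do not force the strip, and leave the things round about where they stand.

Things in the scene. Friction and masses are not known exactly. Their poses are not given: they have to be found in the camera images.
- refill_strip: Loose strip of eight stiff blue bag clips on a white backing bar: 76 long (x) x 16 wide (y) x 44 high (z) mm, 40 to 85 g, a solid block; both ends alike, either way round will do. Stands upright on the worktop. Grip it across its width by the top 20 mm, to keep the fingertips above the channel. Origin: centre of underside. It breaks if pressed on any part of the dispenser with over 25 N; it may drop the last 2 mm.
- strip_end_a (a point): Point on the strip's underside, 36 mm from its origin along its +x.
- strip_end_b (a point): Point on the strip's underside, 36 mm from its origin along its -x.
- dispenser: Bag-clip dispenser fixed to the worktop: white base plate (x -122 to +92, y -28 to +28, 8 mm thick) with an open-topped channel along x between aluminium walls. Origin: on the worktop under the channel's centre line; x to the rear (spring end, roughly away from the robot), z up. Channel: floor z = 8, 19.5 wide, walls upright to z = 23, then flared to 27 wide at the top, z = 30 mm.
- lip_nominal (a point): Nominal place (dispenser x = -95 mm, on the channel floor) of the rear face of the orange stop lip that closes the channel's front: 6 mm thick, 7 mm high (top at z = 15). Lip and follower are set together up to 14 mm forward or back of nominal; this point is fixed to the base and does not show it: find them by feel or by eye. Slide the strip in above the lip, below the walls' tops.
- follower_nominal (a point): Nominal place (x = -28 mm, z = 28 mm) of the resting front face of the orange follower (17.5 wide, top z = 46). Rest gap to the lip: 67 mm, so the 76 mm strip must push it back (+x) at least 9 mm before going down. It resists with 2 N, plus 1 N per mm, plus 120 N per m/s; solid stop at 12.5 mm (14.5 N). A steady 12.5 N push is right. On release it presses the strip forward to the lip.
- rail_hood (a joint): Travel of the pale translucent hood (the retaining rail) along the dispenser's x, in m: 0 = fully home, forward over the strip, against a solid end stop; grows to the rear, up to 0.112. It starts open, 0.103 to 0.111. Friction about 3 N; it stays where it is left.
- rail_knob (a point): Centre of the black bar grip on the hood: 34 long (dispenser x) x 16 wide (y) x 18 high mm; centre at z = 70, top at 78, hood's roof at 60 mm. It moves with the hood: dispenser x = -62 mm when home, -62 mm + travel otherwise. Hood: 76 long, 46 wide, inner roof at z = 57 mm, open at both ends; it passes over a strip that sits flat and strikes one that does not.
- yoghurt_tub: White, red and blue yoghurt tub, 72 mm across, 71 mm high; bystander; it and the strip may change places. Origin: centre of its underside, as for all bystanders.
- blue_cup: Blue cup, 84 mm across, 119 mm high; bystander.
- spice_jar: Spice jar with a dark cap, 41 mm across, 105 mm high; bystander.
- lemon: Lemon, 71 x 53 x 51 mm; bystander.
- corn_tin: Food tin, cream paper label, 76 mm across, 110 mm high; bystander.

How it is judged:
By the outcome, as a careful person would: the job done as asked, in the order asked, and still so for the second after the job is handed in, with the robot touching nothing.
It also fails if it takes over 61 s, if anything falls off the work surface, if the arm or the gripper's body presses on something with over 40 N, if the wrist force passes 120 N, or if a joint passes its speed limit or range.

## Working session

There is one attempt and no reset: what is moved stays moved. The work goes in short steps, Python scripts to look and compute and a shell command to move; the robot and the scene stay as the last step left them, time stands still between calls to the robot, and variables do not carry over. Pictures are saved under pics/ and viewed, at most 10 in all, crops included, and the job is handed in when it is done.

```bash
mkdir -p pics; cat > h.py <<'E'
import numpy as np, cv2
from plant import get_obs, capture, close_job
def save(c,n): cv2.imwrite('pics/'+n,c['image'][:,:,::-1])
def pts(c):
    d=c['depth']; v,u=np.mgrid[:d.shape[0],:d.shape[1]]
    P=np.stack([(u-c['cx'])/c['fx']*d,(v-c['cy'])/c['fy']*d,d,np.ones_like(d)],-1)
    W=P@np.linalg.inv(c['camera_from_world']).T
    return W[...,:3]
E
python3 - <<'E'
from h import *
o=get_obs();print(o)
import numpy as np
a=capture('scene');b=capture('top')
for n,c in(('scene',a),('top',b)):
    save(c,n+'1.png');np.save(n+'1.npy',c,allow_pickle=True)
    T=np.linalg.inv(c['camera_from_world']);print(n,c['fx'],T.round(2).tolist())
E
```

```text
{'time': 0.0, 'joint_positions': array([ 9.68997989e-01,  3.42716737e-01,  1.52503040e+00,  3.58435482e-06,
        1.27540353e+00, -1.46028519e-01]), 'dq': array([-0.00023892, -0.00132495, -0.00049639, -0.00094735,  0.00037932,
       -0.00033172]), 'tau': array([ 1.18110063e-03, -4.31243169e+01, -2.44219190e+01,  7.17825419e-02,
        5.60674549e-02, -1.39058270e-04]), 'tool_pos': array([230.83554755, 471.06701503, 226.04340411]), 'tcp_rot': array([-3.14005172e+00, -2.30098026e-04,  2.68582161e+00]), 'contact_force': array([-0.19925667, -0.20600293, -0.89598923]), 'moment': array([-0.00476125,  0.03322291, -0.01051654]), 'finger_force': 0.0, 'grip_width': 91.99993793395583}
scene 415.3286815397474 [[0.81, -0.39, 0.44, 95.91], [-0.59, -0.57, 0.58, -665.48], [0.02, -0.73, -0.69, 827.0], [0.0, 0.0, 0.0, 1.0]]
top 511.74907662602 [[0.02, -0.99, 0.12, 390.35], [-1.0, -0.02, 0.02, -50.64], [-0.01, -0.12, -0.99, 1404.5], [0.0, 0.0, 0.0, 1.0]]
```

View pics/top1.png

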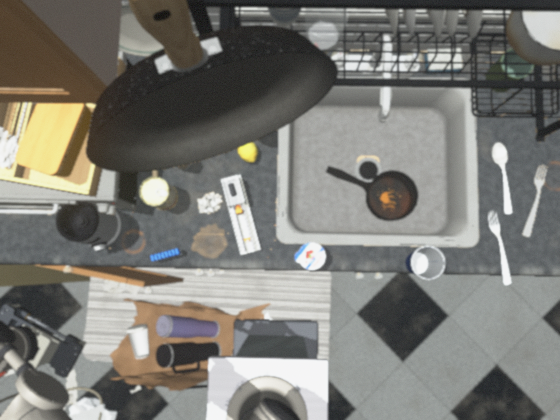

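View pics/scene1.png

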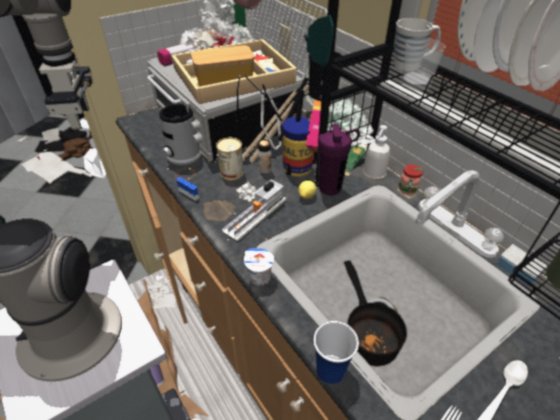

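The top view shows the strip at about (165,254), the dispenser from (233,178) to (250,252) with the hood at its rear, and the tub at (311,256). The scene view shows the strip at (187,187) and the dispenser at (255,207). Next I measure them.

```bash
python3 - <<'E'
from h import *
c=np.load('top1.npy',allow_pickle=True).item();W=pts(c);I=c['image'];H=cv2.cvtColor(I,cv2.COLOR_RGB2HSV)
def box(m,name):
    m=m.astype(np.uint8);n,l,s,ce=cv2.connectedComponentsWithStats(m)
    for i in range(1,n):
        if s[i,4]>6:
            q=W[l==i];q=q[np.isfinite(q).all(1)];r=cv2.minAreaRect(q[:,:2].astype(np.float32))
            print(name,ce[i].round(),s[i,4],'med',np.median(q,0).round(),'rect',np.round(r[0]),np.round(r[1]),round(r[2],1))
R=np.zeros(I.shape[:2],bool)
b=(H[...,0]>95)&(H[...,0]<125)&(H[...,1]>130);R[240:270,140:195]=1;box(b&R,'strip')
R[:]=0;R[170:262,215:265]=1
box(R&(W[...,2]>3)&(W[...,2]<110),'disp')
box(R&(H[...,0]>5)&(H[...,0]<22)&(H[...,1]>130),'orange')
box(R&(H[...,2]<50)&(W[...,2]>50),'knob')
print('worktop z',np.median(W[225:235,265:272,2]))
cv2.imwrite('pics/tz.png',cv2.resize(I[165:275,140:340,::-1],None,fx=4,fy=4,interpolation=cv2.INTER_CUBIC))
# pan lowest z
print('pan',W[60:160,100:330][...,2].min(),W[90:100,200:210].mean((0,1)))
for n,(y,x) in dict(cornt=(190,155),mug=(225,80),tub=(255,312),lemon=(152,248),jar=(200,160)).items(): print(n,W[y,x].round())
E
```

```text
strip [164. 254.] 169 med [418. 277.  44.] rect [413. 138.] [379.  33.] 88.1
disp [241. 214.] 1603 med [532.  80.  16.] rect [534.  83.] [220.  68.] 18.6
disp [218. 201.] 95 med [566. 145.  19.] rect [567. 143.] [49. 19.] 2.6
disp [259. 208.] 7 med [552.  29.   4.] rect [552.  31.] [11.  4.] 73.6
disp [232. 243.] 7 med [454. 103.   4.] rect [452. 104.] [ 5. 11.] 76.8
orange [237. 207.] 9 med [550.  89.  36.] rect [550.  88.] [5. 9.] 6.2
worktop z -0.6482944724607478
pan -175.7664037689624 [601.19207659  56.91178618 791.93617341]
cornt [581. 295. 106.]
mug [484. 470. 137.]
tub [ 424. -113.   71.]
lemon [698.  63.  50.]
jar [555. 280. 109.]
```

View pics/tz.png

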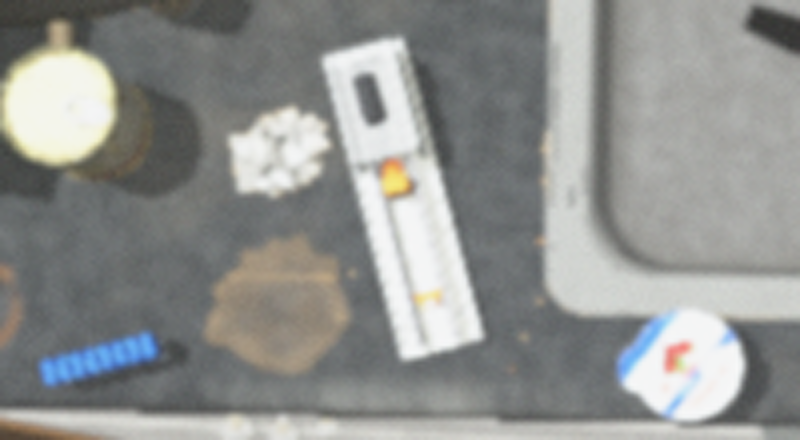

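```bash
cat >> h.py <<'E'
from scipy.spatial.transform import Rotation as Ro
def to(x,y,z,yawdeg):
    o=get_obs();R=Ro.from_euler('xyz',o['tcp_rot']);g=Ro.from_euler('xyz',[np.pi,0,np.radians(yawdeg)])
    print('shift mm',R.inv().apply(np.array([x,y,z])-o['tool_pos']).round(1),'turn',(R.inv()*g).as_rotvec(degrees=True).round(1),'| at',o['tool_pos'].round(1),np.degrees(o['tcp_rot']).round(2),'F',o['contact_force'].round(1),'t',round(o['time'],2))
E
python3 -c "
from h import *
to(415,268,200,106)"
python3 -m handwheel '[[[0,0,48],[-0.252,-0.1,0.026],1],[[0,0,48],[-0.252,-0.1,0.026],1],[[0,0,48],[-0.252,-0.1,0.026],1],[[0,0,48],[-0.252,-0.1,0.026],1],[[0,0,48],[-0.252,-0.1,0.026],1],[[0,0,48],[-0.252,-0.1,0.026],1],[[0,0,48],[-0.252,-0.1,0.026],1],[[0,0,48],[-0.252,-0.1,0.026],1],[[0,0,48],[-0.252,-0.1,0.026],1],[[0,0,48],[-0.252,-0.1,0.026],1]]'
python3 - <<'E'
from h import *
c=capture('wrist');save(c,'w1.png');np.save('w1.npy',c,allow_pickle=True)
print(c['fx'],np.linalg.inv(c['camera_from_world']).round(2).tolist())
E
```

```text
shift mm [-254.7 -101.3   26.2] turn [-0.1  0.  47.9] | at [230.9 471.1 226.1] [-1.7992e+02 -1.0000e-02  1.5389e+02] F [-0.2  0.7 -0.3] t 0.1
time: 1.1
tool_pos: [412.5, 271.7, 200.8]
tcp_rot: [3.142, -0.0, 1.851]
contact_force: [0.6, 0.1, -0.6]
grip_width: 91.4
finger_force: 0.0
304.5010096814233 [[0.96, 0.26, 0.09, 389.37], [0.28, -0.91, -0.3, 352.88], [0.0, 0.31, -0.95, 358.86], [0.0, 0.0, 0.0, 1.0]]
```

View pics/w1.png

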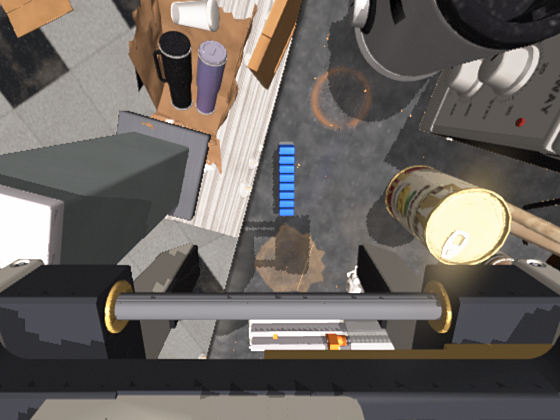

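The wrist view shows the strip at (287,180), the tin at (450,215) and the dispenser front at the bottom, near (320,335). Next I get the strip's top rectangle.

```bash
python3 - <<'E'
from h import *
c=np.load('w1.npy',allow_pickle=True).item();I=c['image'];H=cv2.cvtColor(I,cv2.COLOR_RGB2HSV)
m=((H[...,0]>95)&(H[...,0]<125)&(H[...,1]>120));m[:130]=0;m[235:]=0;m[:,:265]=0;m[:,310:]=0
W=pts(c);q=W[m];t=q[(q[:,2]>38)&(q[:,2]<50)];print(len(t),np.median(t[:,2]))
r=cv2.minAreaRect(t[:,:2].astype(np.float32));print(r)
# ray version onto z=44
v,u=np.nonzero(m);T=np.linalg.inv(c['camera_from_world']);d=np.c_[(u-c['cx'])/c['fx'],(v-c['cy'])/c['fy'],np.ones(len(u))]@T[:3,:3].T
p=T[:3,3]+d*((44-T[2,3])/d[:,2])[:,None];print(cv2.minAreaRect(p[:,:2].astype(np.float32)))
print(W[300:345,250:345,2].max())
x,y=np.round(r[0],1); to(x,y,80,104.5)
E
```

```text
955 43.818666175890655
((419.77691650390625, 281.614013671875), (15.641141891479492, 74.3349609375), 16.101369857788086)
((419.69915771484375, 282.81524658203125), (16.15227699279785, 76.0213623046875), 16.098695755004883)
358.8627283087211
shift mm [  7.5   9.6 120.9] turn [ 0.  -0.   1.5] | at [412.6 271.7 200.9] [ 1.7999e+02 -1.0000e-02  1.0603e+02] F [ 1.4 -0.1  0.4] t 1.15
```

```bash
python3 -m handwheel '[[[0,0,0],[0.008,0.0095,0.045],1],[[0,0,0],[0.008,0.0095,0.09],1],[[0,0,0],[0.008,0.0095,0.13],1],[[0,0,0],[0.008,0.0095,0.15],1],[[0,0,0],[0.008,0.0095,0.165],1],[[0,0,0],[0.008,0.0095,0.1755],1],[[0,0,0],[0.008,0.0095,0.1755],1]]'
python3 -m handwheel '[[[0,0,0],[0,0,0],0],[[0,0,0],[0,0,0],0],[[0,0,0],[0,0,0],0],[[0,0,0],[0,0,0],0],[[0,0,0],[0,0,0],0],[[0,0,0],[0,0,0],0],[[0,0,0],[0,0,0],0],[[0,0,0],[0,0,0],0]]'
```

```text
time: 1.85
tool_pos: [419.4, 281.2, 24.2]
tcp_rot: [-3.14, 0.0, 1.849]
contact_force: [-0.1, 0.7, -0.4]
grip_width: 91.8
finger_force: 0.0
time: 2.65
tool_pos: [420.3, 281.0, 25.2]
tcp_rot: [3.142, -0.0, 1.848]
contact_force: [0.2, -0.5, -0.8]
grip_width: 32.6
finger_force: 0.0
```

```bash
python3 -m handwheel '[[[0,0,0],[0,0,0],0],[[0,0,0],[0,0,0],0],[[0,0,0],[0,0,0],0],[[0,0,0],[0,0,0],0],[[0,0,0],[0,0,0],0]]'
python3 -m handwheel '[[[0,0,0],[0,0,-0.02],0],[[0,0,0],[0,0,-0.06],0],[[0,0,0],[0,0,-0.1],0],[[0,0,0],[0,0,-0.14],0],[[0,0,0],[0,0,-0.175],0],[[0,0,0],[0,0,-0.175],0]]'
python3 -c "
from h import *
print(get_obs())"
```

```text
time: 3.15
tool_pos: [420.3, 281.0, 25.2]
tcp_rot: [-3.142, -0.0, 1.848]
contact_force: [0.1, -0.4, -1.0]
grip_width: 15.7
finger_force: 30.0
time: 3.75
tool_pos: [422.5, 282.2, 205.2]
tcp_rot: [3.132, -0.002, 1.848]
contact_force: [0.6, 1.4, -0.7]
grip_width: 15.7
finger_force: 30.0
{'time': 3.75, 'joint_positions': array([4.37749950e-01, 3.24569034e-01, 1.61269653e+00, 1.20279961e-04,
       1.19444679e+00, 1.60368652e-01]), 'dq': array([-0.00087414,  0.05920904,  0.0930108 ,  0.00038886, -0.07477789,
        0.00081712]), 'tau': array([ 7.80756259e-02, -4.19432759e+01, -2.39030170e+01,  7.82257318e-02,
        8.70244950e-01, -5.43374597e-03]), 'tool_pos': array([422.53758641, 282.15545531, 205.1738289 ]), 'tcp_rot': array([ 3.13185706e+00, -1.68853354e-03,  1.84814219e+00]), 'contact_force': array([ 0.63288649,  1.41709108, -0.69391139]), 'moment': array([-0.04021646,  0.01436194,  0.00181709]), 'finger_force': 29.995821118354797, 'grip_width': 15.654104655574878}
```

```bash
python3 -c "
from h import *
to(625,105,240,195)"
```

```text
shift mm [-225.8  146.6  -33.8] turn [  0.5   0.4 -89.1] | at [422.5 282.2 205.2] [ 1.7944e+02 -1.0000e-01  1.0589e+02] F [ 0.6  1.4 -0.7] t 3.75
```

```bash
python3 -m handwheel '[[[0,0,-89],[-0.226,0.147,-0.036],0],[[0,0,-89],[-0.226,0.147,-0.036],0],[[0,0,-89],[-0.226,0.147,-0.036],0],[[0,0,-89],[-0.226,0.147,-0.036],0],[[0,0,-89],[-0.226,0.147,-0.036],0],[[0,0,-89],[-0.226,0.147,-0.036],0],[[0,0,-89],[-0.226,0.147,-0.036],0],[[0,0,-89],[-0.226,0.147,-0.036],0],[[0,0,-89],[-0.226,0.147,-0.036],0],[[0,0,-89],[-0.226,0.147,-0.036],0],[[0,0,-89],[-0.226,0.147,-0.036],0],[[0,0,-89],[-0.226,0.147,-0.036],0]]'
python3 -m handwheel '[[[0,0,0],[0,0,0],0],[[0,0,0],[0,0,0],0]]'
python3 - <<'E'
from h import *
c=capture('wrist');save(c,'w2.png');np.save('w2.npy',c,allow_pickle=True)
E
```

```text
time: 4.95
tool_pos: [623.1, 103.8, 234.8]
tcp_rot: [3.141, -0.002, -2.881]
contact_force: [-0.1, -0.9, -1.2]
grip_width: 15.7
finger_force: 30.0
time: 5.15
tool_pos: [623.4, 103.9, 235.7]
tcp_rot: [3.141, -0.001, -2.883]
contact_force: [-0.1, 0.5, -0.5]
grip_width: 15.5
finger_force: 30.0
```

View pics/w2.png

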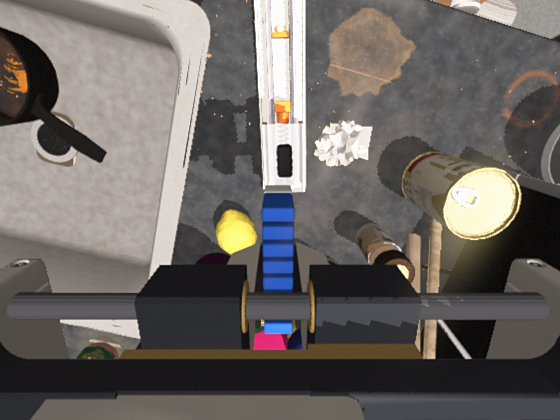

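The dispenser is nearly vertical in the image, with the lip at (281,32), the follower at (283,108), the knob at (285,160) and the held strip at (278,265).

```bash
python3 - <<'E'
from h import *
c=np.load('w2.npy',allow_pickle=True).item();I=c['image'];H=cv2.cvtColor(I,cv2.COLOR_RGB2HSV);W=pts(c)
T=np.linalg.inv(c['camera_from_world'])
def ray(u,v,z):
    u=np.atleast_1d(u).astype(float);v=np.atleast_1d(v).astype(float)
    d=np.c_[(u-c['cx'])/c['fx'],(v-c['cy'])/c['fy'],np.ones(len(u))]@T[:3,:3].T
    return T[:3,3]+d*((z-T[2,3])/d[:,2])[:,None]
R=np.zeros(I.shape[:2],bool);R[0:192,245:312]=1
V=H[...,2];S=H[...,1]
# plate outline: z 4..12
m=R&(W[...,2]>4)
L=[];Rr=[]
for r in range(2,185,3):
    u=np.nonzero(m[r])[0]
    if len(u)>20: L.append((u.min(),r,W[r,u.min(),2]));Rr.append((u.max(),r,W[r,u.max(),2]))
for n,e in(('L',np.array(L)),('R',np.array(Rr))):
    print(n,'z',np.percentile(e[:,2],[10,50,90]).round(1))
    p=ray(e[:,0],e[:,1],8)[:,:2].astype(np.float32)
    l=cv2.fitLine(p,cv2.DIST_HUBER,0,.01,.01).ravel();print(np.degrees(np.arctan(l[1]/l[0])),'y at x=530:',l[3]+(530-l[2])*l[1]/l[0])
o=R&(H[...,0]>5)&(H[...,0]<24)&(S>120)
n,l,s,ce=cv2.connectedComponentsWithStats(o.astype(np.uint8))
for i in range(1,n):
    if s[i,4]>10:
        q=W[l==i];print('orange',ce[i].round(1),s[i],'z',np.percentile(q[:,2],[5,50,95]).round(1),'x',np.percentile(q[:,0],[2,50,98]).round(1),'y',np.percentile(q[:,1],[2,50,98]).round(1))
k=R&(V<60)&(W[...,2]>60)
q=W[k];print('knob',cv2.minAreaRect(q[:,:2].astype(np.float32)),np.median(q,0))
h=R&(W[...,2]>56)&(W[...,2]<66);q=W[h];print('roof',cv2.minAreaRect(q[:,:2].astype(np.float32)),np.median(q,0))
wl=R&(W[...,2]>26)&(W[...,2]<33);q=W[wl];print('walls',cv2.minAreaRect(q[:,:2].astype(np.float32)),len(q))
b=(H[...,0]>95)&(H[...,0]<125)&(S>120);b[:185]=0;b[300:]=0;b[:,:250]=0;b[:,305:]=0
q=W[b&(W[...,2]>220)];print('strip',cv2.minAreaRect(q[:,:2].astype(np.float32)),np.percentile(q[:,2],[5,50,95]))
cv2.imwrite('pics/z2.png',cv2.resize(I[0:195,235:320,::-1],None,fx=4,fy=3,interpolation=cv2.INTER_CUBIC))
print(get_obs()['tool_pos'],np.degrees(get_obs()['tcp_rot']))
E
```

```text
L z [10.7 11.7 13. ]
16.655603 y at x=530: 55.645203
R z [11.1 11.7 12.9]
16.805395 y at x=530: 112.74653
orange [280.8  33.2] [272  26  17  12  69] z [10.5 14.2 16.6] x [459.9 466.9 473. ] y [57.4 67.7 74.6]
orange [281.8 112.2] [275 101  16  22 232] z [30.7 43.8 47. ] x [534.8 547.3 557.8] y [80.  88.5 97.2]
knob ((574.3291015625, 97.70415496826172), (70.96924591064453, 14.545573234558105), 15.619629859924316) [592.37295249 102.87287143  77.97568606]
roof ((593.6224975585938, 102.70059967041016), (74.93171691894531, 45.41163635253906), 16.26111602783203) [585.3941317  100.8342892   60.14048687]
walls ((499.315673828125, 77.5487289428711), (123.35150909423828, 40.433372497558594), 14.317974090576172) 1074
strip ((588.2119750976562, 94.7550277709961), (96.10328674316406, 16.38308334350586), 14.143238067626953) [238.52647667 254.23705022 255.54511755]
[623.42891694 103.88766191 235.88844813] [ 1.79989792e+02 -2.54916013e-02 -1.65186062e+02]
```

View pics/z2.png

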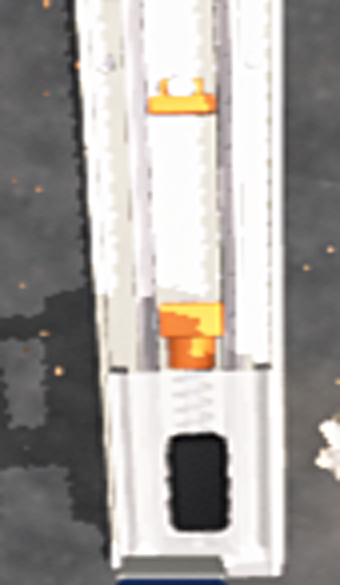

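The crop shows the lip bar's rear edge at row 37 and the follower's front top edge at row 101. The knob spans rows 144-177 and columns 277-292.

```bash
python3 - <<'E'
from h import *
c=np.load('w2.npy',allow_pickle=True).item();T=np.linalg.inv(c['camera_from_world'])
def ray(u,v,z):
    d=T[:3,:3]@[(u-c['cx'])/c['fx'],(v-c['cy'])/c['fy'],1];return (T[:3,3]+d*((z-T[2,3])/d[2]))[:2]
P={}
for n,u0,u1,v,z in(('lip rear',271.5,289,37.3,15),('fol front',275,290.8,101.2,46),('knob f',277,292.3,144.5,78),('knob r',277.3,292.3,177.3,78),('hood f',262.3,302.7,123.3,60)):
    a,b=ray(u0,v,z),ray(u1,v,z);P[n]=(a+b)/2;print(n,P[n].round(1),'w',np.hypot(*(a-b)).round(1))
p=np.array(list(P.values()),np.float32);l=cv2.fitLine(p,cv2.DIST_L2,0,.01,.01).ravel();yaw=np.degrees(np.arctan(l[1]/l[0]));print('yaw',yaw,l)
for yaw in(15.5,16,16.5):
    e=np.array([np.cos(np.radians(yaw)),np.sin(np.radians(yaw))]);n=np.array([-e[1],e[0]])
    print(yaw,{k:((v@e).round(1),(v@n).round(1)) for k,v in P.items()})
E
```

```text
lip rear [471.4  67. ] w 19.4
fol front [535.9  86.8] w 17.1
knob f [576.5  99.1] w 15.7
knob r [609.6 108.2] w 15.9
hood f [557.7  92. ] w 42.8
yaw 16.632254 [9.5816159e-01 2.8622779e-01 5.5022656e+02 9.0610641e+01]
15.5 {'lip rear': (np.float64(472.1), np.float64(-61.4)), 'fol front': (np.float64(539.6), np.float64(-59.5)), 'knob f': (np.float64(582.0), np.float64(-58.6)), 'knob r': (np.float64(616.4), np.float64(-58.7)), 'hood f': (np.float64(562.0), np.float64(-60.4))}
16 {'lip rear': (np.float64(471.6), np.float64(-65.6)), 'fol front': (np.float64(539.1), np.float64(-64.2)), 'knob f': (np.float64(581.5), np.float64(-63.7)), 'knob r': (np.float64(615.8), np.float64(-64.0)), 'hood f': (np.float64(561.4), np.float64(-65.3))}
16.5 {'lip rear': (np.float64(471.0), np.float64(-69.7)), 'fol front': (np.float64(538.5), np.float64(-68.9)), 'knob f': (np.float64(580.9), np.float64(-68.8)), 'knob r': (np.float64(615.2), np.float64(-69.4)), 'hood f': (np.float64(560.8), np.float64(-70.2))}
```

```bash
python3 - <<'E'
from h import *
c=np.load('w2.npy',allow_pickle=True).item();T=np.linalg.inv(c['camera_from_world']);H=cv2.cvtColor(c['image'],cv2.COLOR_RGB2HSV)
b=(H[...,0]>95)&(H[...,0]<125)&(H[...,1]>120)
o=get_obs();R=Ro.from_euler('xyz',o['tcp_rot'])
for v in(228,240,255,262):
    u=np.nonzero(b[v,250:305])[0]+250
    for uu in(u.min(),u.max()):
        d=T[:3,:3]@[(uu-c['cx'])/c['fx'],(v-c['cy'])/c['fy'],1];p=T[:3,3]+d*((254.8-T[2,3])/d[2])
        print(v,uu,R.inv().apply(p-o['tool_pos']).round(1))
to(495.8,74.4,110,196.6)
E
```

```text
228 262 [ 27.2  -7.8 -18.9]
228 293 [ 27.2   7.5 -18.9]
240 263 [ 20.7  -7.4 -18.9]
240 292 [ 20.7   7.1 -18.9]
255 262 [ 12.4  -8.  -18.9]
255 293 [ 12.4   7.7 -18.9]
262 262 [  8.4  -8.1 -18.9]
262 293 [  8.4   7.7 -18.9]
shift mm [130.9   4.1 125.9] turn [ 0.  -0.  -1.8] | at [623.4 103.9 235.9] [ 1.7999e+02 -3.0000e-02 -1.6519e+02] F [ 0.9  0.1 -1.1] t 5.2
```

```bash
python3 -m handwheel '[[[0,0,-1.8],[0.045,0.004,0],0],[[0,0,-1.8],[0.09,0.004,0.02],0],[[0,0,-1.8],[0.131,0.004,0.06],0],[[0,0,-1.8],[0.131,0.004,0.1],0],[[0,0,-1.8],[0.131,0.004,0.14],0],[[0,0,-1.8],[0.131,0.004,0.16],0],[[0,0,-1.8],[0.131,0.004,0.16],0],[[0,0,-1.8],[0.131,0.004,0.16],0]]'
python3 - <<'E'
from h import *
to(495.8,74.4,43.5,196.6)
c=capture('wrist');b=capture('scene');save(c,'w3.png')
a=cv2.resize(b['image'][150:260,180:330],(750,550),interpolation=cv2.INTER_CUBIC)
cv2.imwrite('pics/s3.png',a[:,:,::-1])
E
```

```text
time: 6.0
tool_pos: [496.4, 74.1, 76.8]
tcp_rot: [-3.141, 0.001, -2.851]
contact_force: [0.7, -0.4, 0.2]
grip_width: 16.0
finger_force: 30.0
shift mm [ 0.5  0.5 33.3] turn [-0.   0.   0.1] | at [496.4  74.1  76.8] [-1.7999e+02  3.0000e-02 -1.6334e+02] F [ 0.7 -0.4  0.2] t 6.0
```

View pics/w3.png

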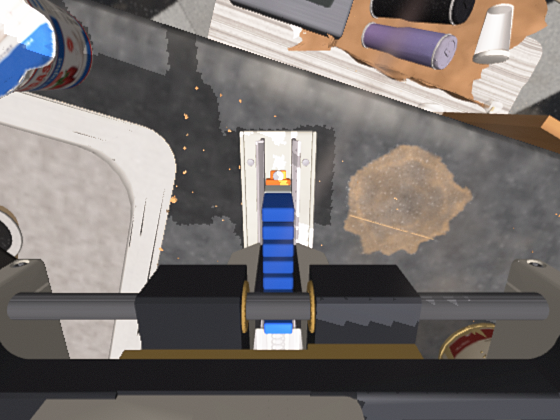

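The strip at (278,250) lines up with the channel, and the lip is visible ahead of it at (278,180). I lower it between the walls.

```bash
python3 -m handwheel '[[[0,0,0],[0.0005,0.0005,0.01],0],[[0,0,0],[0.0005,0.0005,0.018],0],[[0,0,0],[0.0005,0.0005,0.024],0],[[0,0,0],[0.0005,0.0005,0.028],0],[[0,0,0],[0.0005,0.0005,0.031],0],[[0,0,0],[0.0005,0.0005,0.033],0],[[0,0,0],[0.0005,0.0005,0.033],0]]'
python3 -m handwheel '[[[0,0,0],[-0.0015,0,0],0],[[0,0,0],[-0.003,0,0],0],[[0,0,0],[-0.004,0,0],0],[[0,0,0],[-0.004,0,0],0]]'
```

```text
time: 6.8
tool_pos: [495.2, 74.4, 43.0]
tcp_rot: [3.141, -0.0, -2.85]
contact_force: [0.1, -0.7, -0.1]
grip_width: 15.7
finger_force: 30.0
time: 7.2
tool_pos: [498.9, 75.5, 43.3]
tcp_rot: [3.141, -0.001, -2.85]
contact_force: [-1.1, -0.1, -0.2]
grip_width: 16.0
finger_force: 30.0
```

```bash
python3 -m handwheel '[[[0,0,0],[-0.001,0,0],0],[[0,0,0],[-0.002,0,0],0],[[0,0,0],[-0.003,0,0],0],[[0,0,0],[-0.003,0,0],0]]'
python3 -m handwheel '[[[0,0,0],[-0.001,0,0],0],[[0,0,0],[-0.002,0,0],0],[[0,0,0],[-0.003,0,0],0],[[0,0,0],[-0.003,0,0],0]]'
```

```text
time: 7.6
tool_pos: [501.5, 76.4, 43.1]
tcp_rot: [3.141, -0.001, -2.85]
contact_force: [-4.0, -2.0, 1.8]
grip_width: 15.8
finger_force: 30.0
time: 8.0
tool_pos: [503.7, 77.1, 43.0]
tcp_rot: [3.141, -0.003, -2.85]
contact_force: [-6.0, -2.3, 3.9]
grip_width: 15.7
finger_force: 30.0
```

```bash
cat > tilt.py <<'E'
from h import *
import sys
c=capture('wrist');W=pts(c);H=cv2.cvtColor(c['image'],cv2.COLOR_RGB2HSV)
b=(H[...,0]>95)&(H[...,0]<125)&(H[...,1]>120);b[:180]=0;b[285:]=0;b[:,:250]=0;b[:,305:]=0
o=get_obs();R=Ro.from_euler('xyz',o['tcp_rot'])
q=(W[b]-o['tool_pos'])@R.as_matrix()
q=q[(q[:,2]<-12)&(q[:,2]>-28)]
for x0 in range(2,42,5):
    s=q[(q[:,0]>x0)&(q[:,0]<=x0+5)]
    if len(s)>5: print(x0+2.5,len(s),'z',np.median(s[:,2]).round(2),'y',np.percentile(s[:,1],[2,98]).round(1),'xmax',s[:,0].max().round(1))
print(o['tool_pos'].round(1),o['contact_force'].round(1),o['moment'].round(2),np.degrees(o['tcp_rot']).round(2),o['time'])
save(c,sys.argv[1])
E
python3 tilt.py w4.png
```

```text
4.5 266 z -19.01 y [-8.   7.7] xmax 7.0
9.5 277 z -18.17 y [-7.9  7.7] xmax 12.0
14.5 283 z -19.03 y [-8.1  7.6] xmax 17.0
19.5 278 z -18.08 y [-7.5  7.2] xmax 22.0
24.5 298 z -19.07 y [-7.9  7.5] xmax 27.0
29.5 282 z -18.19 y [-7.6  6.7] xmax 32.0
34.5 312 z -19.01 y [-7.7  7.3] xmax 37.0
39.5 166 z -16.59 y [-7.3  6.9] xmax 38.1
[503.7  77.1  43. ] [-5.9 -2.7  4.5] [-0.44  1.14 -0.08] [ 1.7997e+02 -1.5000e-01 -1.6331e+02] 8.05
```

View pics/w4.png

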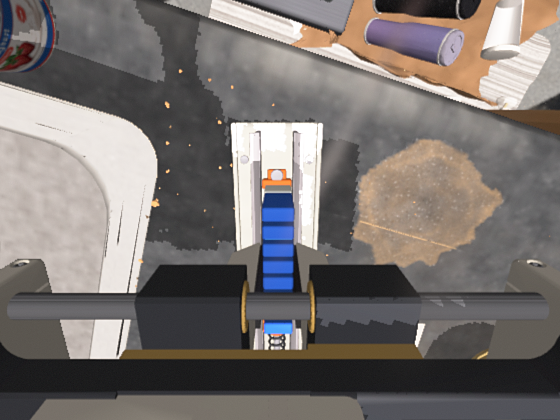

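```bash
python3 -m handwheel '[[[0,0,0],[-0.001,0,0],0],[[0,0,0],[-0.002,0,0],0],[[0,0,0],[-0.003,0,0],0],[[0,0,0],[-0.003,0,0],0]]'
python3 -m handwheel '[[[0,0,0],[-0.001,0,0],0],[[0,0,0],[-0.002,0,0],0],[[0,0,0],[-0.0025,0,0],0],[[0,0,0],[-0.0025,0,0],0],[[0,0,0],[-0.0025,0,0],0]]'
```

```text
time: 8.45
tool_pos: [505.8, 77.8, 42.9]
tcp_rot: [3.141, -0.004, -2.85]
contact_force: [-7.9, -3.6, 4.8]
grip_width: 16.1
finger_force: 30.0
time: 8.95
tool_pos: [507.7, 78.4, 42.9]
tcp_rot: [3.141, -0.005, -2.85]
contact_force: [-10.0, -4.1, 6.7]
grip_width: 15.5
finger_force: 30.0
```

```bash
python3 -m handwheel '[[[0,0,0],[-0.001,0,0],0],[[0,0,0],[-0.002,0,0],0],[[0,0,0],[-0.0025,0,0],0],[[0,0,0],[-0.0025,0,0],0],[[0,0,0],[-0.0025,0,0],0]]'
python3 tilt.py w5.png
```

```text
time: 9.45
tool_pos: [509.4, 79.0, 42.7]
tcp_rot: [3.141, -0.007, -2.85]
contact_force: [-12.0, -5.3, 7.0]
grip_width: 15.8
finger_force: 30.0
4.5 257 z -19.03 y [-8.   7.6] xmax 7.0
9.5 286 z -18.33 y [-7.8  7.7] xmax 11.9
14.5 275 z -18.89 y [-8.   7.7] xmax 17.0
19.5 288 z -18.17 y [-7.5  7.2] xmax 22.0
24.5 293 z -18.92 y [-7.9  7.5] xmax 27.0
29.5 280 z -18.15 y [-7.5  7. ] xmax 32.0
34.5 317 z -18.91 y [-7.7  7.3] xmax 37.0
39.5 167 z -16.71 y [-7.3  7.1] xmax 38.1
[509.4  79.   42.7] [-12.2  -5.8   7.5] [-0.86  1.99 -0.02] [ 179.94   -0.39 -163.29] 9.5
```

```bash
python3 -m handwheel '[[[0,0,0],[0,0,0.001],0],[[0,0,0],[0,0,0.002],0],[[0,0,0],[0,0,0.003],0],[[0,0,0],[0,0,0.004],0],[[0,0,0],[0,0,0.004],0]]'
python3 -c "
from h import *
to(0,0,0,196.6)"
```

```text
time: 10.0
tool_pos: [509.1, 79.2, 38.5]
tcp_rot: [3.14, -0.007, -2.85]
contact_force: [-11.9, -3.5, 6.4]
grip_width: 15.9
finger_force: 30.0
shift mm [510.1  70.4  42.4] turn [ 0.1 -0.4  0.1] | at [509.1  79.2  38.5] [ 179.91   -0.42 -163.3 ] F [-11.9  -3.5   6.4] t 10.0
```

```bash
python3 -m handwheel '[[[0,0,0],[0,0,0.001],0],[[0,0,0],[0,0,0.002],0],[[0,0,0],[0,0,0.003],0],[[0,0,0],[0,0,0.004],0],[[0,0,0],[0,0,0.004],0]]'
python3 -m handwheel '[[[0,0,0],[0,0,0.0007],0],[[0,0,0],[0,0,0.001],0],[[0,0,0],[0,0,0.001],0]]'
```

```text
time: 10.5
tool_pos: [509.1, 79.3, 34.6]
tcp_rot: [3.14, -0.007, -2.85]
contact_force: [-12.8, -3.8, 6.3]
grip_width: 15.7
finger_force: 30.0
time: 10.8
tool_pos: [509.1, 79.3, 33.6]
tcp_rot: [3.14, -0.007, -2.85]
contact_force: [-10.6, -3.7, 5.9]
grip_width: 15.9
finger_force: 30.0
```

```bash
python3 -m handwheel '[[[0,0,0],[0,0,0.0004],0],[[0,0,0],[0,0,0.0007],0],[[0,0,0],[0,0,0.0007],0]]'
```

```text
time: 11.1
tool_pos: [509.2, 79.3, 33.1]
tcp_rot: [3.14, -0.007, -2.85]
contact_force: [-13.0, -3.6, 8.5]
grip_width: 15.8
finger_force: 30.0
```

```bash
python3 -m handwheel '[[[0,0,0],[0.0006,0,0],0],[[0,0,0],[0.0012,0,0],0],[[0,0,0],[0.0018,0,0],0],[[0,0,0],[0.0018,0,0],0]]'
python3 tilt.py w6.png
```

```text
time: 11.5
tool_pos: [508.0, 78.9, 33.1]
tcp_rot: [3.14, -0.006, -2.85]
contact_force: [-10.0, -3.8, 6.8]
grip_width: 15.9
finger_force: 30.0
4.5 257 z -19.07 y [-8.   7.6] xmax 7.0
9.5 291 z -18.3 y [-7.8  7.8] xmax 12.0
14.5 273 z -18.91 y [-8.1  7.7] xmax 17.0
19.5 257 z -18.29 y [-7.5  7.1] xmax 21.9
24.5 288 z -18.91 y [-7.4  7.5] xmax 26.9
29.5 276 z -18.17 y [-7.3  6.9] xmax 32.0
34.5 309 z -18.84 y [-7.3  7.3] xmax 37.0
39.5 160 z -16.47 y [-7.2  7. ] xmax 38.3
[508.   78.9  33.1] [-11.1  -2.    6.9] [-0.36  1.74 -0.04] [ 179.92   -0.33 -163.3 ] 11.55
```

```bash
python3 -m handwheel '[[[0,0,0],[0.0006,0,0],0],[[0,0,0],[0.0012,0,0],0],[[0,0,0],[0.0012,0,0],0]]'
```

```text
time: 11.85
tool_pos: [507.3, 78.7, 33.1]
tcp_rot: [3.14, -0.005, -2.85]
contact_force: [-9.8, -2.9, 6.1]
grip_width: 15.8
finger_force: 30.0
```

```bash
python3 -m handwheel '[[[0,0,0],[0.0006,0,0],0],[[0,0,0],[0.0012,0,0],0],[[0,0,0],[0.0018,0,0],0],[[0,0,0],[0.0018,0,0],0]]'
```

```text
time: 12.25
tool_pos: [507.3, 78.6, 33.2]
tcp_rot: [3.141, -0.001, -2.85]
contact_force: [-4.7, 1.9, -0.8]
grip_width: 15.8
finger_force: 30.0
```

```bash
python3 -m handwheel '[[[0,0,0],[0.0004,0,0],0.4],[[0,0,0],[0.0004,0,0],0.4],[[0,0,0],[0.0004,0,0],0.4],[[0,0,0],[0.0004,0,0],0.4],[[0,0,0],[0.0004,0,0],0.4],[[0,0,0],[0.0004,0,0],0.4]]'
python3 -m handwheel '[[[0,0,0],[0,0,-0.01],0.4],[[0,0,0],[0,0,-0.04],0.4],[[0,0,0],[0,0,-0.08],0.4],[[0,0,0],[0,0,-0.12],0.4],[[0,0,0],[0,0,-0.15],0.4],[[0,0,0],[-0.04,0,-0.17],0.4],[[0,0,0],[-0.08,0,-0.17],0.4],[[0,0,0],[-0.11,0,-0.17],0.4],[[0,0,0],[-0.11,0,-0.17],0.4],[[0,0,0],[-0.11,0,-0.17],0.4]]'
python3 - <<'E'
from h import *
c=capture('wrist');save(c,'w7.png');np.save('w7.npy',c,allow_pickle=True)
W=pts(c);H=cv2.cvtColor(c['image'],cv2.COLOR_RGB2HSV)
b=(H[...,0]>95)&(H[...,0]<125)&(H[...,1]>120);b[:,:240]=0;b[:,320:]=0
q=W[b];q=q[(q[:,2]>40)&(q[:,2]<65)];e=np.array([.9583,.2857]);s=q[:,:2]@e
print(cv2.minAreaRect(q[:,:2].astype(np.float32)))
for a in np.arange(s.min(),s.max(),10): print(a.round(1),np.median(q[(s>=a)&(s<a+10),2]).round(1))
to(0,0,0,196.6)
E
```

```text
time: 12.85
tool_pos: [507.7, 78.1, 33.6]
tcp_rot: [-3.142, 0.0, -2.85]
contact_force: [-0.2, 0.4, 0.1]
grip_width: 36.7
finger_force: 0.0
time: 13.85
tool_pos: [612.5, 109.7, 203.3]
tcp_rot: [3.141, -0.001, -2.85]
contact_force: [-0.3, 0.9, -0.2]
grip_width: 37.1
finger_force: 0.0
((506.9249267578125, 78.63904571533203), (74.34059143066406, 14.892424583435059), 17.154294967651367)
471.0 51.8
481.0 51.9
491.0 51.9
501.0 52.1
511.0 52.2
521.0 52.1
531.0 51.9
541.0 52.0
shift mm [617.5  70.8 204.2] turn [ 0.  -0.1  0.1] | at [612.  109.6 203.5] [ 1.7999e+02 -6.0000e-02 -1.6331e+02] F [-0.4 -0.  -0.5] t 13.9
```

View pics/w7.png

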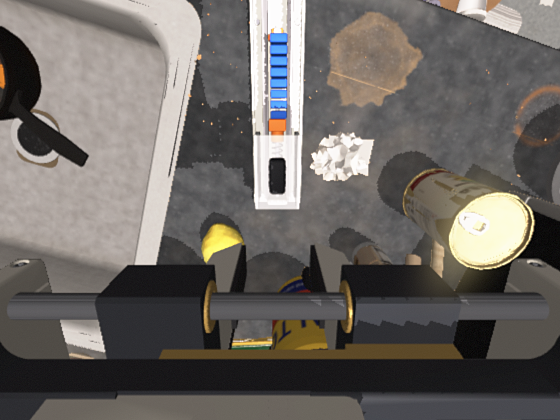

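The strip lies flat behind the lip with its top at 52 mm throughout, its front end at row 35 and the follower behind it at row 125. The knob is at (277,176), and I grip it next.

```bash
python3 - <<'E'
from h import *
c=np.load('w7.npy',allow_pickle=True).item();H=cv2.cvtColor(c['image'],cv2.COLOR_RGB2HSV);T=np.linalg.inv(c['camera_from_world'])
m=(H[...,2]<70).astype(np.uint8);m[:150]=0;m[200:]=0;m[:,:262]=0;m[:,292:]=0
W=pts(c);q=W[(m>0)&(W[...,2]>72)&(W[...,2]<84)];x=cv2.minAreaRect(q[:,:2].astype(np.float32));print(x)
to(*x[0],64,196.6)
E
```

```text
((592.8934326171875, 102.71485137939453), (32.006263732910156, 14.421889305114746), 16.981170654296875)
shift mm [ 20.2  -1.1 139.6] turn [ 0.  -0.1  0.1] | at [612.  109.6 203.5] [ 1.7999e+02 -6.0000e-02 -1.6331e+02] F [-0.4 -0.  -0.5] t 13.9
```

```bash
python3 -m handwheel '[[[0,0,0],[0.02,-0.001,0.04],0.4],[[0,0,0],[0.02,-0.001,0.08],0.4],[[0,0,0],[0.02,-0.001,0.11],0.4],[[0,0,0],[0.02,-0.001,0.125],0.4],[[0,0,0],[0.02,-0.001,0.135],0.4],[[0,0,0],[0.02,-0.001,0.139],0.4],[[0,0,0],[0.02,-0.001,0.139],0.4]]'
python3 -m handwheel '[[[0,0,0],[0,0,0],0],[[0,0,0],[0,0,0],0],[[0,0,0],[0,0,0],0],[[0,0,0],[0,0,0],0],[[0,0,0],[0,0,0],0],[[0,0,0],[0,0,0],0],[[0,0,0],[0,0,0],0],[[0,0,0],[0,0,0],0]]'
```

```text
time: 14.6
tool_pos: [593.9, 102.9, 65.0]
tcp_rot: [-3.142, 0.0, -2.85]
contact_force: [0.1, -0.2, 0.1]
grip_width: 36.8
finger_force: 0.0
time: 15.4
tool_pos: [594.3, 103.4, 65.2]
tcp_rot: [3.141, 0.001, -2.85]
contact_force: [-2.0, 2.5, 5.6]
grip_width: 16.1
finger_force: 30.0
```

```bash
python3 -m handwheel '[[[0,0,0],[0.004,0,0],0],[[0,0,0],[0.01,0,0],0],[[0,0,0],[0.018,0,0],0],[[0,0,0],[0.024,0,0],0],[[0,0,0],[0.03,0,0],0],[[0,0,0],[0.03,0,0],0]]'
python3 -m handwheel '[[[0,0,0],[0.006,0,0],0],[[0,0,0],[0.014,0,0],0],[[0,0,0],[0.022,0,0],0],[[0,0,0],[0.03,0,0],0],[[0,0,0],[0.035,0,0],0],[[0,0,0],[0.035,0,0],0]]'
```

```text
time: 16.0
tool_pos: [564.9, 94.5, 65.2]
tcp_rot: [3.141, 0.001, -2.85]
contact_force: [-2.1, 4.5, 7.1]
grip_width: 15.7
finger_force: 30.0
time: 16.6
tool_pos: [531.4, 84.5, 65.1]
tcp_rot: [3.141, 0.001, -2.851]
contact_force: [-2.4, 4.2, 7.5]
grip_width: 15.4
finger_force: 30.0
```

```bash
python3 -m handwheel '[[[0,0,0],[0.006,0,0],0],[[0,0,0],[0.014,0,0],0],[[0,0,0],[0.022,0,0],0],[[0,0,0],[0.03,0,0],0],[[0,0,0],[0.034,0,0],0],[[0,0,0],[0.034,0,0],0]]'
python3 -m handwheel '[[[0,0,0],[0.002,0,0],0],[[0,0,0],[0.004,0,0],0],[[0,0,0],[0.006,0,0],0],[[0,0,0],[0.007,0,0],0],[[0,0,0],[0.007,0,0],0]]'
```

```text
time: 17.2
tool_pos: [498.9, 74.8, 65.1]
tcp_rot: [3.141, 0.001, -2.851]
contact_force: [-1.4, 4.2, 7.6]
grip_width: 15.8
finger_force: 30.0
time: 17.7
tool_pos: [492.9, 73.0, 65.1]
tcp_rot: [3.141, 0.002, -2.851]
contact_force: [1.3, 6.4, 6.2]
grip_width: 15.5
finger_force: 30.0
```

```bash
python3 -m handwheel '[[[0,0,0],[0.001,0,0],0],[[0,0,0],[0.002,0,0],0],[[0,0,0],[0.003,0,0],0],[[0,0,0],[0.003,0,0],0]]'
python3 -m handwheel '[[[0,0,0],[0.001,0,0],0],[[0,0,0],[0.0015,0,0],0],[[0,0,0],[0.0015,0,0],0]]'
```

```text
time: 18.1
tool_pos: [490.8, 72.3, 65.1]
tcp_rot: [3.141, 0.004, -2.851]
contact_force: [4.1, 5.9, 4.6]
grip_width: 15.8
finger_force: 30.0
time: 18.4
tool_pos: [490.8, 72.3, 65.2]
tcp_rot: [-3.142, 0.007, -2.851]
contact_force: [8.4, 9.5, -0.6]
grip_width: 15.9
finger_force: 30.0
```

```bash
python3 -m handwheel '[[[0,0,0],[-0.001,0,0],0],[[0,0,0],[-0.001,0,0],0.4],[[0,0,0],[-0.001,0,0],0.4],[[0,0,0],[-0.001,0,0],0.4],[[0,0,0],[-0.001,0,0],0.4],[[0,0,0],[-0.001,0,0],0.4],[[0,0,0],[-0.001,0,0],0.4]]'
python3 -m handwheel '[[[0,0,0],[-0.001,0,-0.01],0.4],[[0,0,0],[-0.001,0,-0.04],0.4],[[0,0,0],[-0.001,0,-0.08],0.4],[[0,0,0],[-0.001,0,-0.12],0.4],[[0,0,0],[-0.08,0,-0.15],0.4],[[0,0,0],[-0.08,0,-0.15],0.4],[[0,0,0],[-0.08,0,-0.15],0.4],[[0,0,0],[-0.08,0,-0.15],0.4],[[0,0,0],[-0.08,0,-0.15],0.4]]'
python3 - <<'E'
from h import *
c=capture('wrist');save(c,'w8.png');W=pts(c);H=cv2.cvtColor(c['image'],cv2.COLOR_RGB2HSV)
q=W[(H[...,2]<70)&(W[...,2]>72)&(W[...,2]<84)&(W[...,0]<520)&(abs(W[...,1]-72)<25)]
x=cv2.minAreaRect(q[:,:2].astype(np.float32));print(x,np.dot(x[0],[.9583,.2857]));to(0,0,0,196.6)
E
```

```text
time: 19.1
tool_pos: [489.0, 71.5, 64.4]
tcp_rot: [3.142, -0.0, -2.85]
contact_force: [0.3, 0.6, -0.4]
grip_width: 37.0
finger_force: 0.0
time: 20.0
tool_pos: [564.4, 94.3, 213.9]
tcp_rot: [3.141, -0.002, -2.85]
contact_force: [0.2, 0.6, -0.9]
grip_width: 36.5
finger_force: 0.0
((490.29705810546875, 72.0553970336914), (31.220186233520508, 14.077117919921875), 16.974340438842773) 490.4378977149963
shift mm [567.3  71.5 215.2] turn [ 0.  -0.1  0.1] | at [564.4  94.3 214. ] [ 1.7997e+02 -1.2000e-01 -1.6332e+02] F [-0.3  0.5  0.6] t 20.05
```

View pics/w8.png

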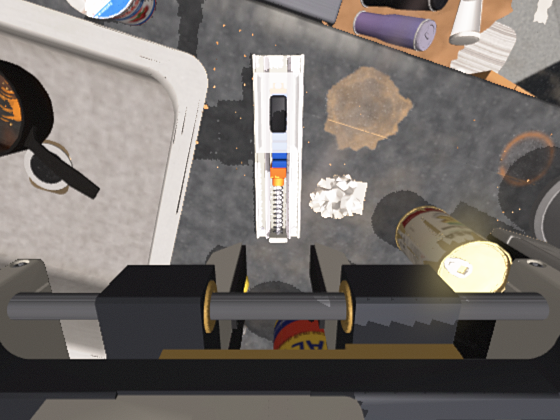

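The hood is home, with its knob at (278,113), and the strip's tail and the follower show behind it at (279,165). The hand is clear of everything, so I hand in the job.

```bash
python3 -c "
from plant import close_job
print(close_job())"
```

```text
the job is handed in; nothing more can be done
None
```

The strip sits flat in the channel behind the lip, the hood is fully home against its stop, and the job was handed in at about 20 s with the gripper clear of everything.

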